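# Load a vial and index the crimper's dial one station

### The job

Stand the green-capped vial in the empty nest at the loading place of the vial crimper's dial, setting it down rather than dropping it. Then turn the dial clockwise by a hand pin until it has clicked over to the next station, just one, and draw it back until its notch bears on the index pawl with a firm 10 N or so, held a moment and never more than 15 N, so that the vial stands seated under the crimping head. Leave the other vials and the things on the bench as they are.

Things in the scene. Friction and masses are not known exactly. Their poses are not given: they have to be found in the camera images.
- press: Bench vial crimper, fixed: white base 46 mm high, reaching from its origin 160 mm to -x, 240 to +x, 150 to each side in y. Origin on the bench under the dial's axis, z up. Loading place at +y (green mark on the base). Column and handle (to 0.35 m high) 205 mm from the axis at 33 degrees from +x towards +y, its arm reaching in over the dial; pawl block some 27 degrees from +x towards -y.
- dial: Round 3.6 kg metal dial, top 70 mm above the bench, 260 mm wide, ratchet lands on its rim. Origin on its axis at its top; starts with axes as the press's. Six white nests at 98 mm radius and, half-way between, six black upright hand pins (14 mm diameter, 50 mm tall) at 110 mm radius; any pin may be pushed. Turns clockwise from above (green arrow); 0.22 N m of friction, so it stays where left.
- notch (a point): On the square face of the rim notch that is to come to bear on the pawl, 126 mm from the dial's axis, 7.5 mm below its top; turns with the dial. The pawl (spring plunger with black knob, 8 mm nose, in a block outside the rim) sits at the start in the notch before it, 60 degrees clockwise. It passes the dial clockwise and stops it hard, like a wall, against turning back.
- station: Point on the crimping head's axis, 1 mm below the dial's top, 98 mm from the dial's axis, 57 degrees clockwise of the loading place. x: the way a nest travels there (clockwise), z up. The nest ends within 5 mm of it when the dial bears on the pawl, the jaws centre the rest. Head above 40 mm wide, its jaws 86 mm above the dial's top.
- nest (a point): Centre of the empty nest that is at the loading place at the start, at its floor (the dial's top); turns with the dial. White ring 10 mm high, 38 mm wide inside, 48 outside. Three of the other nests are empty too, but this is the one next to come under the head.
- turn_pin (a point): Axis point, 32 mm above the dial's top, of the hand pin that starts on the robot's side at 120 degrees from the press's +x towards -y; the pin ends 18 mm higher. 40 mm free beside it; vials in the dial reach 70 mm above its top. Pushed back against the pawl it loads the pawl with 0.87 of the push less 2 N. Pushing forward takes 2 N in free play, 4 to 6 N on a ramp, 3 N on the rim.
- pawl_range (a point): Fixed point on the press, amid the range of the pawl's block, which is clamped by hand up to 8 mm either way: the true station is found by feel. From the start the dial is free for 1 to 6 degrees, then comes a 10 degree ramp, then the rim; at 54.8 to 60 degrees of turn the pawl drops 8 mm into the notch. There the dial bears back on it; onward it is free for 6 degrees to the next ramp.
- vial_mid (a point): The vial to be loaded, with a silver cap and green top: 34 mm diameter amber glass vial with a paper label, 70 mm tall, 60 g. The point is its centre, half-way up (35 mm above its foot); z along its axis. Straight-sided up to 48 mm. It stands on the white tray in one of three places; nothing else there has green on top.
- tray: Low white vial tray 270 x 85 mm with green edges, its standing surface 6 mm above the bench (edges 12 mm). Origin under its centre; three vials stand in a row along its x axis at -85, 0 and +85 mm.
- spare_a_mid (a point): A 34 mm diameter amber glass vial with a paper label, 70 mm tall, 60 g, with a grey rubber stopper, on the tray: not to be touched. Centre, half-way up.
- spare_b_mid (a point): Another 34 mm diameter amber glass vial with a paper label, 70 mm tall, 60 g, with a grey rubber stopper, on the tray: not to be touched. Centre, half-way up.
- done_a_mid (a point): A finished 34 mm diameter amber glass vial with a paper label, 70 mm tall, 60 g, silver cap with blue top, standing in the nest under the crimping head at the start; it travels on with the dial. Centre, half-way up.
- done_b_mid (a point): A finished 34 mm diameter amber glass vial with a paper label, 70 mm tall, 60 g, silver cap with blue top, in the nest after that; it travels on with the dial. Centre, half-way up.
- spray: White spray bottle with green cap, 64 mm diameter, 170 mm tall, standing on the bench on the right. Origin under its foot.
- capjar: Steel bowl of loose green caps, 90 mm wide, 50 mm high, left of the crimper at the back. Origin under its foot.
- spatula: Spatula 190 mm long lying on the bench on the right. Origin under its middle.
- cartons: White carton with a green band, 75 x 125 x 50 mm, lying on the bench at the back on the right. Origin under its centre.
Not all that is in view belongs to the job. Leave any purple look-alike of the part that bears done_b_mid alone.

How it is judged:
On the way, in this order (a step that is already met when the one before it is completed fails the run):
1. the green-capped vial stands on the floor of the empty nest at the loading place, upright and let go (horizontal distance between vial_mid and nest below 0.004 m and z of vial_mid in the frame of station between 0.0345 and 0.0375 m and angle between vial_mid's own z axis and vertical below 0.06 rad and contact force between the fingers and vial below 0.1 N and x of nest in the frame of station below -0.06 m), for 0.2 s.
2. the dial has been turned on clockwise until the pawl has dropped into the next notch, the vial still in its nest (horizontal distance between vial_mid and nest below 0.004 m and z of vial_mid in the frame of station between 0.0345 and 0.0375 m and angle between vial_mid's own z axis and vertical below 0.06 rad and horizontal distance between pawl_nose and press below 0.1275 m and x of nest in the frame of station above -0.02 m).
3. the dial is drawn back against the pawl, its notch face within 1.5 mm of the pawl's nose and bearing on it with more than 5 N (horizontal distance between notch and pawl_nose below 0.0055 m and contact force between dial and pawl_nose above 5 N), for 0.2 s.
At the end, for the whole second after the job is handed in: The dial rests one station on, its notch face within 1.5 mm of the pawl's nose, the nest within 6 mm of the head's axis; the green-capped vial stands upright (0.06 rad) on that nest's floor, within 4 mm of its centre; the finished vials still stand in their nests; all at rest (horizontal distance between vial_mid and nest below 0.004 m and z of vial_mid in the frame of station between 0.0345 and 0.0375 m and angle between vial_mid's own z axis and vertical below 0.06 rad and horizontal distance between notch and pawl_nose below 0.0055 m and horizontal distance between nest and station below 0.006 m and linear speed of vial below 0.02 m/s and angular speed of dial below 0.02 rad/s and angle between each of done_a_mid, done_b_mid's own z axis and vertical below 0.15 rad); the robot touches nothing.
It fails at once if at the new station the dial bears on the pawl with more than 15 N (horizontal distance between notch and pawl_nose below 0.0055 m and contact force between dial and pawl_nose above 15 N).
It fails at once if the dial is carried on past the next station's notch (x of nest in the frame of station above 0.03 m).
It fails at once if the vial is dropped (falls freely by more than 6 mm) (contact force between the fingers and vial below 0.1 N and linear speed of vial above 0.35 m/s).
It fails at once if a finished vial in the dial is tipped or lifted out (angle between any of done_a_mid, done_b_mid's own z axis and vertical above 0.2 rad or z of any of done_a_mid, done_b_mid in the frame of station above 0.045 m).
It fails at once if a spare vial or another loose thing on the bench is moved by more than 20 mm (distance of any of spare_a_mid, spare_b_mid, spray, capjar, spatula, cartons from where it was at the start of the episode above 0.02 m).
It also fails if it takes over 59 s, if anything falls off the work surface, if the arm or the gripper's body presses on something with over 40 N, if the wrist force passes 120 N, or if a joint passes its speed limit or range.

### The arm

A 6-joint arm with a two-finger parallel gripper is mounted at the origin on the work surface. World frame = base frame: x ahead of the robot, y to its left, z up, the work surface at z = 0. Lengths are in m, angles in rad, forces in N, time in s.
With the tool pointing down it reaches from about 0.35 to 0.775 m from the base axis. Payload 5.5 kg.
Tool frame: the origin (TCP) lies at the very end of the fingers, on their centre line; the grasp point (between the pads) lies 19 mm behind it; z points along the fingers, y is the direction in which the jaws open and shut (so a half turn about z gives the same grasp; the last joint's range is limited). The gripper opens to 85 mm and grips with 20 to 120 N. Pads are 22 mm wide; open, the fingers measure 114 mm over their backs; the gripper's body (76 mm by 85 mm) begins 54 mm behind the grasp point. The pads swing forward as they close: fully open they stand 13 mm farther back than shut.
Start: joints at [1.091, 0.313, 0.046, 1.304, 0, 1.431], TCP at [0.192, 0.542, 0.193] pointing down, gripper open.
Joint ranges: [-2.76, 2.76], [-0.86, 1.69], [-1.03, 1.26], [-2.2, 2.34], [-1.47, 1.5], [-3.14, 3.14]. Speed limits (rad/s): [2.57, 2.57, 3.14, 3.14, 3.14, 3.14].

### API

Orientations are given as a unit quaternion [w, x, y, z].
In Python, from plant import r gives the robot as it stands. Calls block until the motion is done:
- r.move_pose(position, orientation): joint-space move of the TCP to a pose.
- r.move_l(position, frame=None, vel=0.15): straight line of the TCP; frame=None keeps the orientation; vel is the mean speed in m/s.
- r.move_j(angles): joint-space move.
- r.grip(opening, strength=None): opening from 0.0 (shut) to 1.0 (fully open); strength is the grip in N (None keeps the last); returns when the fingers have stopped.
- r.wait(seconds).
- r.inverse_kinematics(position, orientation): joint angles nearest the present ones, or None.
- r.get_state(): the state.
- r.camera(name): name is "scene" or "side" or "wrist"; returns a dict with "image" (400x640x3 uint8, red, green, blue), "depth" (400x640 float32, m along the optical axis (not along the pixel's ray), 0 where there is no reading), "K" (3x3 intrinsics, pixels), "view" (4x4, takes a point from world to camera coordinates); the wrist camera has in their place "hand_eye" (4x4, takes a point from camera to tool coordinates, whose origin is the TCP and whose axes are the flange's). Camera axes: x right, y up, looking along -z (the intrinsics and any distortion apply to the point x, -y, -z); pixel columns grow to the right and rows downward; lengths in m; the calibration is good to about 2 mm. A picture is of the moment at which its call begins: read the wrist's pose just before it.
A pose or a line that the arm cannot do raises r.MotionError and nothing moves.
- r.hand_in(): hands the job in, once; it reports no verdict.
Trained networks look in a picture, given as the dict that the camera call returned (one of the last four; its "shot" number tells which), for a name from the list of things; names that differ only in an ending like _2 or _b are one class to them, and where a whole thing is asked for, a point or a joint stands for the part that bears it (a point fixed in the world has none). Each returns a list of dicts, best first, with "score" (0 to 1); they miss things now and then, are a little off and sometimes report something else, mostly with a low value. They report only what shows in the picture. A call takes as long as a camera call. They do not tell look-alikes from the thing itself.
- r.outline_of(picture, thing): "pixels" (400x640 bool, what is visible of it) and "bbox" ([centre column, centre row, width, height] in pixels, round what is visible of it).
- r.place_of(picture, thing): "at" ([column, row] in pixels: a listed point, or the origin of a listed thing).
The state is a dict: "t": time; "joints": joint angles; "qd": joint speeds; "effort": joint torques, N m; "tcp_pos": TCP position; "tcp_rot": TCP orientation; "wrist_force": force on the tool from outside, world axes, zero at the start; "torque": the same for the moment, N m; "grip_width": opening from 0.0 (shut) to 1.0 (fully open).
Only numpy, scipy, OpenCV 4.12 (cv2) and the standard library are available. Lean on these libraries where they do the work, as an engineer would, in place of code of your own. Each camera call takes 0.05 s, during which the arm holds its last target. There are 200 camera calls.

## Working session

There is one attempt and no reset: what is moved stays moved. The work goes in short steps, each a Python script; the robot and the scene stay as the last script left them, time stands still between calls to the robot, and variables do not carry over. Pictures are saved under pics/ and viewed, about 8 in all and at most 12, crops included, and the job is handed in when it is done.

```bash
ls; mkdir -p pics; cat > h.py <<'E'
import numpy as np, cv2
from plant import r
def save(p,n): cv2.imwrite('pics/'+n+'.png',cv2.cvtColor(p['image'],cv2.COLOR_RGB2BGR))
def q2R(q):
    w,x,y,z=q
    return np.array([[1-2*(y*y+z*z),2*(x*y-z*w),2*(x*z+y*w)],[2*(x*y+z*w),1-2*(x*x+z*z),2*(y*z-x*w)],[2*(x*z-y*w),2*(y*z+x*w),1-2*(x*x+y*y)]])
def c2w(p,st=None):
    if 'view' in p: return np.linalg.inv(p['view'])
    T=np.eye(4);T[:3,:3]=q2R(st['tcp_rot']);T[:3,3]=st['tcp_pos'];return T@p['hand_eye']
def ray(p,uv,st=None):
    d=p.get('distortion',p.get('dist',None))
    x,y=cv2.undistortPoints(np.array([[uv]],float),np.array(p['K']),None if d is None else np.array(d,float))[0,0]
    T=c2w(p,st); return T[:3,3],T[:3,:3]@np.array([x,-y,-1.])
def atz(p,uv,z,st=None):
    o,d=ray(p,uv,st); return o+d*(z-o[2])/d[2]
def atdepth(p,uv,st=None):
    u,v=int(round(uv[0])),int(round(uv[1])); w=p['depth'][max(v-2,0):v+3,max(u-2,0):u+3]; w=w[w>0]
    if not len(w): return None
    o,d=ray(p,uv,st); return o+d*np.median(w)
E
python3 - <<'E'
from h import *
np.set_printoptions(precision=4,suppress=True)
print(r.get_state())
for n in ['scene','side']:
    p=r.camera(n); save(p,n+'0'); print(n,[k for k in p],p['K'][0],c2w(p)[:3,3])
    for t,z in [('press',0),('dial',.07),('nest',.07),('station',.069),('turn_pin',.102),('pawl_range',None),('notch',.0625),('vial_mid',.041),('spare_a_mid',.041),('tray',0),('done_a_mid',.105),('spray',0),('capjar',0),('spatula',0),('cartons',0)]:
        for o in r.place_of(p,t)[:3]:
            print(t,round(o['score'],2),np.round(o['at'],1),'' if z is None else atz(p,o['at'],z))
E
```

```text
pics
{'t': 0.0, 'joints': array([ 1.0914,  0.314 ,  0.045 ,  1.3036, -0.    ,  1.4312]), 'qd': array([ 0.0009,  0.0019,  0.0005,  0.003 , -0.0014, -0.0011]), 'effort': array([  0.0001, -48.0626,  29.8534,   0.0195,  -0.0002,  -0.    ]), 'tcp_pos': array([0.1914, 0.5416, 0.192 ]), 'tcp_rot': array([-0.0003,  0.1691,  0.9856, -0.0008]), 'wrist_force': array([-0.919 , -0.3624, -0.6209]), 'torque': array([-0.0182,  0.0472, -0.0075]), 'grip_width': 1.0021175260955435}
scene ['image', 'depth', 'K', 'view', 'shot'] [509.7501   0.     329.0077] [1.202  0.6939 0.8896]
press 0.73 [288.  221.8] [ 0.5797 -0.1137  0.    ]
dial 0.7 [288.9 199.7] [ 0.5724 -0.1154  0.07  ]
dial 0.49 [244.1 194.2] [ 0.6447 -0.2101  0.07  ]
nest 0.77 [310.8 218.2] [ 0.5784 -0.0234  0.07  ]
station 0.56 [190.9 188. ] [ 0.7329 -0.3253  0.069 ]
turn_pin 0.57 [274.9 164.7] [ 0.5294 -0.2255  0.102 ]
pawl_range 0.83 [221.2 209.5] 
notch 0.97 [265.8 235.2] [ 0.6935 -0.0546  0.0625]
vial_mid 0.65 [438.  278.7] [0.4802 0.2973 0.041 ]
spare_a_mid 0.53 [460.5 259.1] [0.3913 0.2944 0.041 ]
spare_a_mid 0.45 [340.2 348.7] [0.7708 0
[... 515 characters left out ...]
7  0.    ]
dial 0.7 [309.2 193.2] [ 0.5717 -0.107   0.07  ]
nest 0.86 [281.9 206.4] [ 0.5748 -0.013   0.07  ]
turn_pin 0.81 [346.  175.5] [ 0.5298 -0.2061  0.102 ]
pawl_range 0.78 [288.8 157.8] 
vial_mid 0.8 [197.  303.5] [0.4707 0.2947 0.041 ]
spare_a_mid 0.79 [221.7 326.6] [0.3924 0.2922 0.041 ]
tray 0.75 [203.3 319.3] [0.4639 0.2922 0.    ]
tray 0.69 [198.  302.5] [0.5089 0.2768 0.    ]
done_a_mid 0.78 [270. 175.] [ 0.6716 -0.0577  0.105 ]
spray 0.77 [439.  205.8] [ 0.3399 -0.4061  0.    ]
spray 0.71 [201.4 318.4] [0.4685 0.2936 0.    ]
capjar 0.57 [147.1 245.1] [0.7586 0.2668 0.    ]
spatula 0.86 [397.1 193.7] [ 0.4634 -0.3761  0.    ]
cartons 0.92 [345.8 166.4] [ 0.689  -0.4021  0.    ]
```

```bash
python3 -c "
import cv2,numpy as np
a=cv2.imread('pics/scene0.png');b=cv2.imread('pics/side0.png')
cv2.imwrite('pics/both0.png',np.vstack([cv2.resize(a[100:390,130:530],(800,580))]))
cv2.imwrite('pics/sidec.png',cv2.resize(b[90:370,120:480],(770,599)))"
```

```text
(no output)
```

View pics/both0.png

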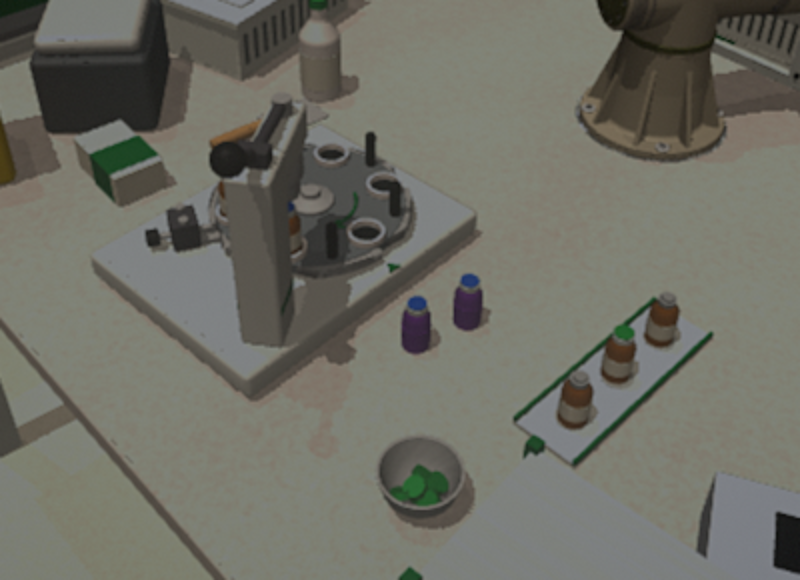

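View pics/sidec.png

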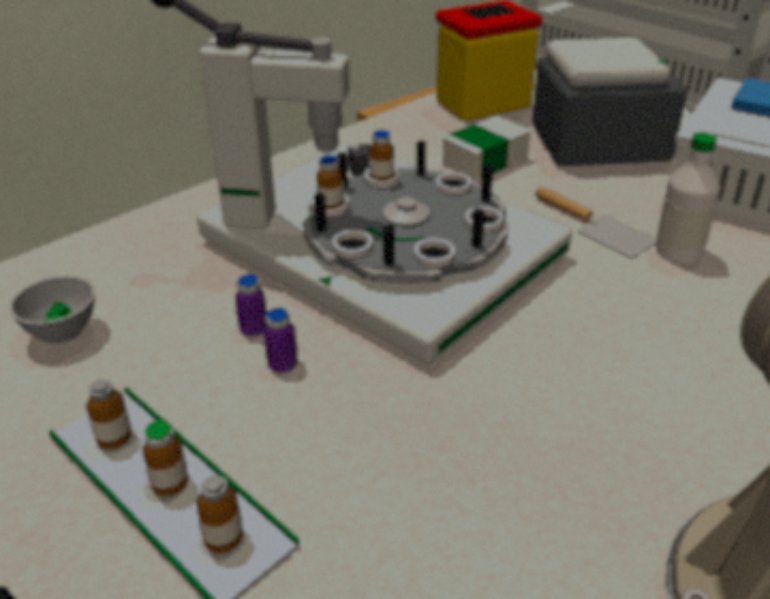

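Green-capped vial is in the tray's middle place, at crop px (618,340). Purple look-alikes stand between tray and press. The pin neighbouring nests on the robot's side are empty. Next, closer wrist views.

```bash
cat >> h.py <<'E'
def down(deg): a=np.radians(deg)/2; return [0,float(np.cos(a)),float(np.sin(a)),0]
np.set_printoptions(precision=4,suppress=True)
def look(n,things):
    st=r.get_state(); p=r.camera('wrist'); save(p,n); print('t',st['t'],st['tcp_pos'],c2w(p,st)[:3,3],c2w(p,st)[:3,2])
    for t,z in things:
        for o in r.place_of(p,t)[:3]:
            print(t,round(o['score'],2),np.round(o['at'],1),atz(p,o['at'],z,st), 'depth',atdepth(p,o['at'],st))
    return p,st
E
python3 - <<'E'
from h import *
for y in (0,180):
  for P in ([.45,-.1,.33],[.476,.296,.25],[.476,.296,.02],[.576,-.018,.084],[.53,-.21,.09]): print(y,P,r.inverse_kinematics(P,down(y)))
y=180
r.move_pose([.46,-.09,.34],down(y))
look('w1',[('press',0),('dial',.07),('nest',.07),('turn_pin',.102),('notch',.0625),('done_a_mid',.105)])
r.move_pose([.476,.296,.25],down(y))
look('w2',[('vial_mid',.041),('spare_a_mid',.041),('tray',0)])
import cv2
cv2.imwrite('pics/w12.png',np.vstack([cv2.imread('pics/w1.png')[:, :],cv2.imread('pics/w2.png')])[::1,::1]); 
a=cv2.imread('pics/w12.png'); cv2.imwrite('pics/w12.png',cv2.resize(a,(480,600),interpolation=cv2.INTER_AREA))
E
```

```text
0 [0.45, -0.1, 0.33] [-0.3931  0.0869  0.0961  1.58    0.      2.7485]
0 [0.476, 0.296, 0.25] [ 0.4131  0.2765  0.1345  1.4288  0.     -2.7285]
0 [0.476, 0.296, 0.02] [ 0.4131  0.3966 -0.2781  0.8962  0.     -2.7285]
0 [0.576, -0.018, 0.084] [-0.1705  0.3691 -0.1468  1.0548  0.      2.9711]
0 [0.53, -0.21, 0.09] [-0.518   0.3537 -0.1541  1.0631  0.      2.6235]
180 [0.45, -0.1, 0.33] [-0.3931  0.0869  0.0961  1.58    0.     -0.3931]
180 [0.476, 0.296, 0.25] [0.4131 0.2765 0.1345 1.4288 0.     0.4131]
180 [0.476, 0.296, 0.02] [ 0.4131  0.3966 -0.2781  0.8962  0.      0.4131]
180 [0.576, -0.018, 0.084] [-0.1705  0.3691 -0.1468  1.0548  0.     -0.1705]
180 [0.53, -0.21, 0.09] [-0.518   0.3537 -0.1541  1.0631  0.     -0.518 ]
t 4.0917 [ 0.4601 -0.0894  0.3399] [ 0.3781 -0.09    0.5202] [-0.3233 -0.0018  0.9463]
press 0.72 [304.2 216.4] [ 0.5784 -0.1172  0.    ] depth [ 0.5515 -0.1135  0.0699]
dial 0.92 [301.1 235. ] [ 0.583  -0.1189  0.07  ] depth [ 0.5743 -0.1177  0.0891]
dial 0.44 [120.5  70.6] [ 0.3436 -0.3549  0.07  ] depth [ 0.3425 -0.3635  0.0553]
nest 0.84 [361.9 229.5] [ 0.5735 -
[... 342 characters left out ...]
.0625] depth [ 0.6494 -0.0564  0.1182]
done_a_mid 0.96 [334.9 292.7] [ 0.6655 -0.0658  0.105 ] depth [ 0.652  -0.0669  0.1245]
done_a_mid 0.54 [150.1 273.5] [ 0.6312 -0.348   0.105 ] depth [ 0.6655 -0.3829  0.0488]
done_a_mid 0.4 [272.6 291. ] [ 0.6624 -0.1628  0.105 ] depth [ 0.6546 -0.1608  0.1164]
t 5.9167 [0.4766 0.2952 0.2504] [0.3945 0.2949 0.4307] [-0.3241 -0.0008  0.946 ]
vial_mid 0.59 [320.5 162.2] [0.4715 0.296  0.041 ] depth [0.4648 0.2959 0.075 ]
vial_mid 0.17 [329.2 225.1] [0.5575 0.3077 0.041 ] depth [0.5494 0.3071 0.0605]
spare_a_mid 0.8 [316.4  90.9] [0.3867 0.2912 0.041 ] depth [0.3874 0.2915 0.0753]
tray 0.89 [323.7 157.6] [0.4731 0.3006 0.    ] depth [0.4622 0.2998 0.0599]
```

View pics/w12.png

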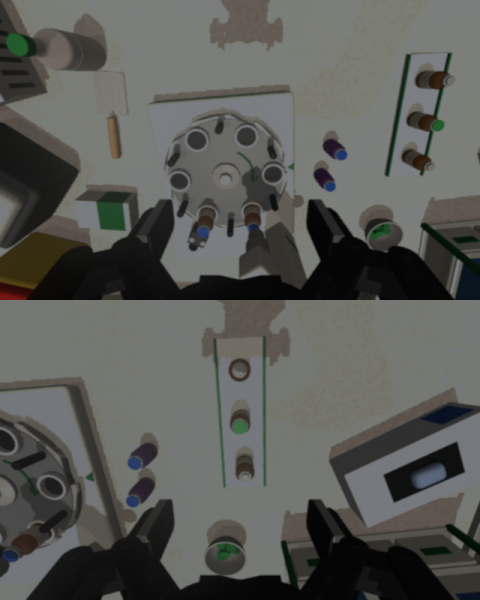

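```bash
python3 - <<'E'
from h import *
st=r.get_state(); p=r.camera('wrist')
hsv=cv2.cvtColor(p['image'],cv2.COLOR_RGB2HSV)
m=cv2.inRange(hsv,(45,90,60),(80,255,255)); m[:, :290]=0; m[:,345:]=0
n,l,s,c=cv2.connectedComponentsWithStats(m)
for i in range(1,n):
    if s[i,4]>60: print(s[i],c[i],atz(p,c[i],.076,st),atdepth(p,c[i],st))
o=r.outline_of(p,'vial_mid')
for k in o[:3]: print(k['score'],k['bbox'])
np.save('w2.npy',p['image']); np.savez('cal.npz',K=p['K'],he=p['hand_eye'])
# nest in w1
im=cv2.imread('pics/w1.png')
cv2.imwrite('pics/w1n.png',cv2.resize(im[190:270,315:405],None,fx=6,fy=6,interpolation=cv2.INTER_CUBIC))
cv2.imwrite('pics/c.png',np.hstack([cv2.resize(im[150:330,200:400],None,fx=2,fy=2,interpolation=cv2.INTER_CUBIC),cv2.resize(cv2.imread('pics/w2.png')[100:280,270:370],None,fx=2,fy=2)]))
E
```

```text
[290 108   5  73  79] [291.8987 143.1266] [0.4428 0.2635 0.076 ] [0.4518 0.2577 0.0103]
[311 161  18  17 243] [319.7613 168.9671] [0.4726 0.2949 0.076 ] [0.4726 0.2949 0.0757]
[290 325  29  14 205] [304.8244 330.3659] [0.7021 0.2735 0.076 ] [0.7408 0.2709 0.0314]
[290 334  17  14 146] [296.9726 340.3767] [0.7195 0.2621 0.076 ] [0.7636 0.2577 0.0278]
0.87 [320.8, 164.8, 27.8, 30.7]
```

View pics/c.png

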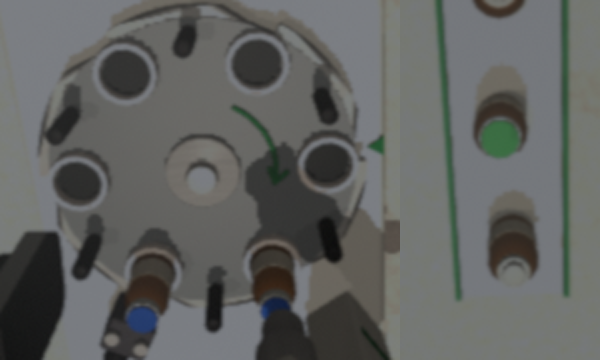

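```bash
cat >> h.py <<'E'
from scipy.optimize import least_squares
def nests(p,st,seeds,z=.075):
    g=cv2.cvtColor(p['image'],cv2.COLOR_RGB2GRAY); out=[]
    for s in seeds:
        u,v=np.round(s).astype(int); w=24; roi=g[v-w:v+w,u-w:u+w]
        m=(roi>(np.median(roi)*.5+np.percentile(roi,97)*.5)).astype(np.uint8)
        n,l,ss,c=cv2.connectedComponentsWithStats(m)
        i=1+np.argmax(ss[1:,4]); pts=np.argwhere(l==i)[:,::-1].astype(np.float32)
        h=cv2.convexHull(pts); e=cv2.fitEllipse(h); cc=np.array(e[0])+[u-w,v-w]
        out.append(atz(p,cc,z,st)[:2]); print('nest',cc,np.round(e[1],1),out[-1])
    return np.array(out)
def fitpress(pts,angs,rad=.098,x0=(.575,-.115,0)):
    a=np.radians(angs)
    f=lambda q:(np.c_[q[0]+rad*np.cos(a+q[2]),q[1]+rad*np.sin(a+q[2])]-pts).ravel()
    s=least_squares(f,x0,loss='soft_l1',f_scale=.001); print('press',s.x,'yaw deg',np.degrees(s.x[2]),'res',s.fun); return s.x
E
python3 - <<'E'
from h import *
c=np.load('cal.npz'); im=cv2.cvtColor(cv2.imread('pics/w1.png'),cv2.COLOR_BGR2RGB)
p=dict(image=im,K=c['K'],hand_eye=c['he']); st=dict(tcp_pos=np.array([.4601,-.0894,.3399]),tcp_rot=down(180))
P=nests(p,st,[(364,231),(329,181.5),(262.5,186.5),(239.5,241)])
fitpress(P,[90,150,210,270])
X=[.4726,.2949]
r.grip(1.0,40)
r.move_l([*X,.08],vel=.15); r.move_l([*X,.021],vel=.08)
r.grip(0.0,40); r.wait(.2); s=r.get_state(); print(s['t'],s['tcp_pos'],s['grip_width'],s['wrist_force'])
r.move_l([*X,.19],vel=.15); s=r.get_state(); print(s['t'],s['tcp_pos'],s['grip_width'],s['wrist_force'])
E
```

```text
nest [384.9999 230.5834] [47.5 68.5] [0.5733 0.0121]
nest [328.1955 182.0767] [30.3 31.3] [ 0.4954 -0.0771]
nest [252.473  163.7736] [17.4 46.8] [ 0.468  -0.1869]
nest [214.8684 240.4859] [47.1 74.3] [ 0.5901 -0.2546]
press [ 0.5816 -0.1253  0.0781] yaw deg 4.472547473292172 res [ 0.0007 -0.0397 -0.0022 -0.006   0.0328  0.0061 -0.0008  0.0315]
9.4 [0.4729 0.295  0.0214] 0.26770705416730717 [-0.9679 -1.2155  5.5296]
10.675 [0.472  0.2946 0.1889] 0.26283693591120694 [-0.5264 -0.1213  0.4051]
```

```bash
python3 - <<'E'
from h import *
r.move_pose([.46,-.06,.34],down(180))
st=r.get_state(); p=r.camera('wrist'); save(p,'w3'); import pickle; pickle.dump((p,st),open('w3.pkl','wb'))
q=r.camera('side'); save(q,'s3'); print(st['t'],st['grip_width'],st['tcp_pos'],st['tcp_rot'])
a=cv2.resize(cv2.imread('pics/w3.png'),(800,500))
b=cv2.imread('pics/s3.png')
o=r.place_of(q,'vial_mid'); print([(k['score'],k['at']) for k in o[:2]])
o=r.place_of(p,'vial_mid'); print([(k['score'],k['at'],atdepth(p,k['at'],st)) for k in o[:2]])
cv2.imwrite('pics/v3.png',np.hstack([cv2.imread('pics/w3.png')[100:,180:480],b[60:360,150:450]]) if False else np.vstack([cv2.resize(cv2.imread('pics/w3.png')[120:400,200:500],None,fx=1.05,fy=1.05)[:294,:314],cv2.resize(b[40:320,170:470],(314,294))]))
E
```

```text
12.1083 0.2679187271648726 [ 0.46   -0.0593  0.3394] [-0.0004 -0.0005  1.      0.0003]
[(0.86, [332.3, 99.4])]
[(0.83, [318.1, 251.4], array([ 0.4483, -0.0605,  0.3845]))]
```

View pics/v3.png

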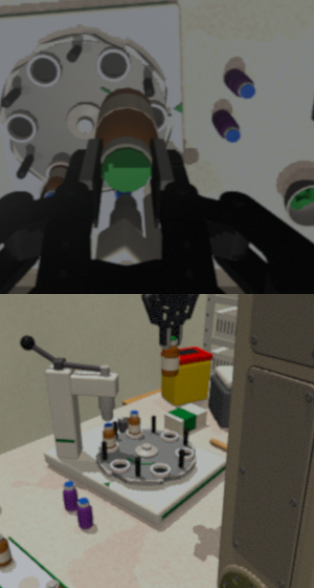

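```bash
cat >> h.py <<'E'
def nests(p,st,seeds,z=.075):
    g=cv2.GaussianBlur(cv2.cvtColor(p['image'],cv2.COLOR_RGB2GRAY),(3,3),0).astype(float); out=[]
    for s in seeds:
        c=np.array(s,float)
        for _ in range(3):   # radial rays: brightest ring point
            pts=[]
            for a in np.linspace(0,2*np.pi,48,endpoint=False):
                rr=np.arange(6,20,.25); x=c[0]+rr*np.cos(a); y=c[1]+rr*np.sin(a)
                v=cv2.remap(g.astype(np.float32),x[None].astype(np.float32),y[None].astype(np.float32),cv2.INTER_LINEAR)[0]
                k=np.argmax(np.diff(v[:])>0); i=np.argmax(v); dd=np.diff(v[:i+1]) if i>1 else [0]; j=int(np.argmax(dd)); pts.append([x[j],y[j]])
            pts=np.array(pts,np.float32); e=cv2.fitEllipseDirect(pts); 
            d=np.linalg.norm(pts-np.array(e[0]),axis=1); ok=abs(d-np.median(d))<2; e=cv2.fitEllipseDirect(pts[ok]); c=np.array(e[0])
        out.append(atz(p,c,z,st)[:2]); print('nest',c,np.round(e[1],1),ok.sum(),out[-1])
    return np.array(out)
E
python3 - <<'E'
from h import *
import pickle
c=np.load('cal.npz'); im=cv2.cvtColor(cv2.imread('pics/w1.png'),cv2.COLOR_BGR2RGB)
p=dict(image=im,K=c['K'],hand_eye=c['he']); st=dict(tcp_pos=np.array([.4601,-.0894,.3399]),tcp_rot=[-0.0004,-0.0005,1.,0.0003])
P=nests(p,st,[(364,231),(329,181.5),(262.5,186.5),(239.5,241)])
fitpress(P,[90,150,210,270])
p,st=pickle.load(open('w3.pkl','rb'))
P=nests(p,st,[(200+112/1.05,120+65/1.05),(200+43/1.05,120+68/1.05),(200+21/1.05,120+128/1.05)])
fitpress(P,[150,210,270])
E
```

```text
nest [363.7432 232.3481] [21.5 23.3] 48 [ 0.576  -0.0206]
nest [328.2206 181.6301] [24.1 25.1] 48 [ 0.4945 -0.0768]
nest [261.8529 186.6759] [23.4 24.9] 48 [ 0.5022 -0.1751]
nest [238.2205 241.5543] [20.9 23.7] 48 [ 0.5918 -0.2177]
press [ 0.5834 -0.1192  0.0797] yaw deg 4.566588478320605 res [-0.0004 -0.0009  0.0004 -0.0003  0.0005  0.0003 -0.0006  0.0008]
nest [307.6521 181.8113] [24.3 24.8] 48 [ 0.4946 -0.0771]
nest [241.1214 186.9773] [23.5 25.6] 48 [ 0.5025 -0.1757]
nest [218.8163 241.6895] [20.8 23.7] 48 [ 0.5917 -0.218 ]
press [ 0.5834 -0.1198  0.0806] yaw deg 4.618579165507414 res [ 0.0002 -0.0007  0.0002  0.0002 -0.0005  0.0005]
```

```bash
python3 - <<'E'
from h import *
import pickle
p,st=pickle.load(open('w3.pkl','rb'))
hsv=cv2.cvtColor(p['image'],cv2.COLOR_RGB2HSV)
m=cv2.inRange(hsv,(45,90,60),(80,255,255)); m[:,:290]=0;m[:,350:]=0;m[:240]=0;m[310:]=0
n,l,s,c=cv2.connectedComponentsWithStats(m); i=1+np.argmax(s[1:,4])
h=cv2.convexHull(np.argwhere(l==i)[:,::-1].astype(np.float32)); e=cv2.fitEllipse(h)
for cc in (c[i],e[0]): print(s[i],cc,e[1],atz(p,cc,.394,st)-st['tcp_pos'],atdepth(p,cc,st)-st['tcp_pos'])
E
```

```text
[298 275  46  28 905] [320.0785 288.5657] (32.80975341796875, 45.354454040527344) [ 0.0029 -0.0002  0.0546] [ 0.0034 -0.0002  0.0538]
[298 275  46  28 905] (320.4888610839844, 285.4776611328125) (32.80975341796875, 45.354454040527344) [ 0.0012 -0.0001  0.0546] [ 0.0016 -0.      0.054 ]
```

```bash
python3 - <<'E'
from h import *
X=[.5750,-.0212]
r.move_l([*X,.2],vel=.2); r.move_l([*X,.104],vel=.1)
r.wait(.2); f0=np.mean([r.get_state()['wrist_force'] for _ in range(3)],0); print('f0',f0)
z=.104; hit=0
while z>.083:
    z-=.0015 if z>.090 else .0005
    r.move_l([*X,z],vel=.03); s=r.get_state(); f=s['wrist_force']-f0
    if z<.0990: print(round(z,4),s['tcp_pos'],f)
    if f[2]>2.5 or np.linalg.norm(f[:2])>4: hit=1;break
print('t',r.get_state()['t'],hit)
p=r.camera('side');save(p,'s4')
w=r.camera('wrist');save(w,'w4')
cv2.imwrite('pics/v4.png',np.hstack([cv2.resize(cv2.imread('pics/s4.png')[130:250,220:340],(400,400)),cv2.resize(cv2.imread('pics/w4.png')[100:400,170:470],(400,400))]))
E
```

```text
f0 [ 0.3862  0.984  -0.8057]
0.098 [ 0.5749 -0.0212  0.0978] [-0.3176 -0.4432  0.6314]
0.0965 [ 0.5749 -0.0212  0.0964] [ 0.7999 -1.215   0.5864]
0.095 [ 0.5749 -0.0212  0.0949] [-0.9534 -1.4618  0.0142]
0.0935 [ 0.5749 -0.0212  0.0934] [ 0.2719 -0.5371  0.4354]
0.092 [ 0.5749 -0.0212  0.0919] [-0.1536 -2.2291 -0.0756]
0.0905 [ 0.5749 -0.0212  0.0904] [-0.5031 -1.0233  0.1904]
0.089 [ 0.5749 -0.0212  0.0889] [-0.2102 -1.3577  0.6461]
0.0885 [ 0.575  -0.0212  0.0885] [ 0.3548 -1.548   0.5377]
0.088 [ 0.575  -0.0212  0.088 ] [-0.8477  0.0114 -0.2286]
0.0875 [ 0.575  -0.0212  0.0875] [-0.9353 -1.5436  0.8843]
0.087 [ 0.575  -0.0212  0.0869] [ 0.1487 -0.6928  0.4617]
0.0865 [ 0.575  -0.0212  0.0865] [ 0.497  -0.0934  0.6945]
0.086 [ 0.5749 -0.0212  0.086 ] [-1.4163 -1.2792 -0.1331]
0.0855 [ 0.575  -0.0212  0.0855] [-0.3634 -0.5449 -0.772 ]
0.085 [ 0.5752 -0.0212  0.0855] [-1.6959 -1.557   4.2171]
t 19.1917 1
```

View pics/v4.png

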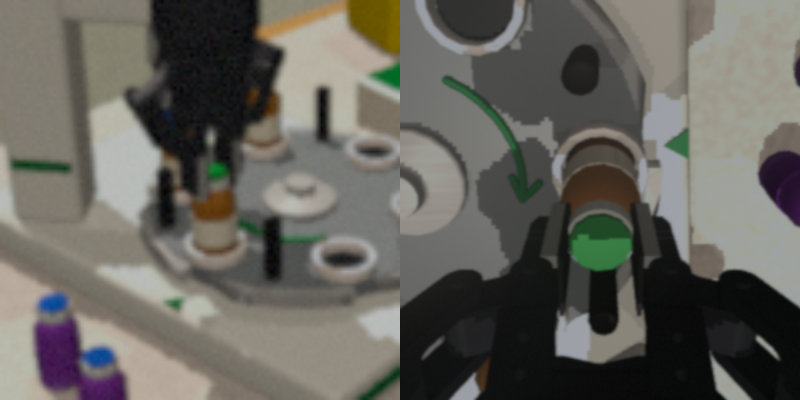

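Vial is on the floor of the nest (force contact at the predicted height). Release and go to the hand pin.

```bash
cat >> h.py <<'E'
C=np.array([.5834,-.1195]); YAW=4.6; RP=.110
def pinpose(deg,z=.092,R=RP):
    a=np.radians(deg+YAW); return [float(C[0]+R*np.cos(a)),float(C[1]+R*np.sin(a)),z],down(deg+YAW)
def tang(deg):  # force on tool along the counter-clockwise tangent / radial
    a=np.radians(deg+YAW); return np.array([-np.sin(a),np.cos(a),0]),np.array([np.cos(a),np.sin(a),0])
E
python3 - <<'E'
from h import *
s=r.get_state(); x=s['tcp_pos']
r.grip(.5,40); r.wait(.2); print(r.get_state()['grip_width'],r.get_state()['wrist_force'])
r.move_l([x[0],x[1],.2],vel=.15)
p=r.camera('side');save(p,'s5'); st=r.get_state(); w=r.camera('wrist'); save(w,'w5')
r.grip(.18)
P,q=pinpose(-120,.2); print(P,r.inverse_kinematics(P,q))
r.move_pose(P,q); st=r.get_state(); w=r.camera('wrist'); save(w,'w6'); print(st['t'],st['tcp_pos'],st['tcp_rot'],st['grip_width'])
for o in r.place_of(w,'turn_pin')[:3]: print(o['score'],o['at'],atz(w,o['at'],.102,st))
cv2.imwrite('pics/v5.png',np.hstack([cv2.resize(cv2.imread('pics/s5.png')[130:250,220:340],(400,400)),cv2.resize(cv2.imread('pics/w6.png')[100:400,170:470],(400,400))]))
E
```

```text
0.5001686108178784 [ 0.3291 -1.0613  0.3576]
[0.536217135325654, -0.2188668822149631, 0.2] [-0.5261  0.3197  0.0724  1.3235  0.     -1.6536]
22.5417 [ 0.5363 -0.2185  0.2   ] [ 0.0001 -0.5342  0.8453  0.0001] 0.1827009343495281
0.82 [323.7, 190.5] [ 0.5337 -0.2188  0.102 ]
```

View pics/v5.png

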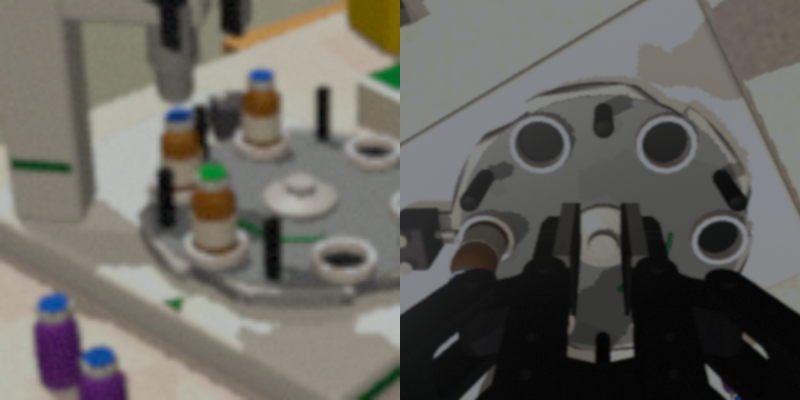

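```bash
cat >> h.py <<'E'
def F(n=4,dt=.01):
    L=[]
    for _ in range(n): L.append(r.get_state()['wrist_force']); r.wait(dt)
    return np.mean(L,0)
E
python3 - <<'E'
from h import *
P,q=pinpose(-120,.125); r.move_l(P,vel=.2)
P,q=pinpose(-120,.092); r.move_l(P,vel=.06)
f0=F(8); np.save('f0.npy',f0); print('f0',f0,r.get_state()['tcp_pos'])
for k in list(np.arange(1,8,1))+list(np.arange(10,57,3)):
    P,q=pinpose(-120-k); r.move_l(P,q,vel=.05)
    f=F(2)-f0; t,ra=tang(-120-k); print(k,'tan %.1f rad %.1f z %.1f'%(f@t,f@ra,f[2]),end=' | ')
    if abs(f@t)>14 or abs(f@ra)>14: print('STOP');break
print(r.get_state()['t'])
E
```

```text
f0 [-0.1303 -0.1277  0.3775] [ 0.5364 -0.219   0.0923]
1 tan 0.3 rad -0.5 z -0.0 | 2 tan -0.2 rad -0.4 z -0.7 | 3 tan -0.1 rad -0.1 z -0.2 | 4 tan 0.6 rad -0.8 z -0.4 | 5 tan 0.2 rad -0.6 z 0.0 | 6 tan 0.6 rad -0.1 z 0.3 | 7 tan -0.2 rad 0.1 z 0.1 | 10 tan 0.4 rad 0.5 z -0.4 | 13 tan 0.2 rad 0.1 z -0.9 | 16 tan 0.6 rad -0.1 z 0.2 | 19 tan 0.0 rad -0.3 z -0.4 | 22 tan -0.5 rad 0.1 z -0.2 | 25 tan -0.3 rad -0.0 z -0.1 | 28 tan -0.3 rad -0.2 z 0.6 | 31 tan 0.6 rad -0.5 z -0.7 | 34 tan 0.3 rad -0.4 z -0.1 | 37 tan 0.3 rad 0.4 z 0.2 | 40 tan -0.0 rad -0.1 z -1.0 | 43 tan 0.4 rad 0.5 z -0.5 | 46 tan -0.1 rad -0.2 z -0.0 | 49 tan 0.4 rad -0.3 z -0.0 | 52 tan -0.5 rad -0.5 z -0.3 | 55 tan -0.0 rad -0.9 z -0.5 | 30.3333
```

```bash
python3 - <<'E'
from h import *
p=r.camera('side');save(p,'s6'); w=r.camera('wrist'); save(w,'w7'); q=r.camera('scene');save(q,'c7')
print(r.get_state()['t'],[ (o['score'],atz(p,o['at'],.105)) for o in r.place_of(p,'vial_mid')[:2]])
cv2.imwrite('pics/v6.png',np.hstack([cv2.resize(cv2.imread('pics/s6.png')[120:250,240:370],(400,400)),cv2.resize(cv2.imread('pics/w7.png')[100:400,170:470],(400,400))]))
E
```

```text
30.4833 [(0.89, array([ 0.5661, -0.0116,  0.105 ])), (0.24, array([ 0.7014, -0.1582,  0.105 ]))]
```

View pics/v6.png

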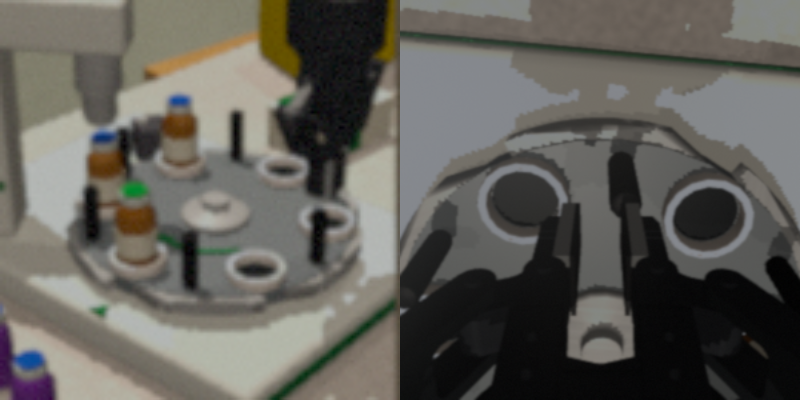

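```bash
python3 - <<'E'
from h import *
p=r.camera('side')
def proj(X):
    x=p['view']@np.r_[X,1]; u=p['K']@np.array([x[0],-x[1],-x[2]]); return u[:2]/u[2]
print('tcp',proj(r.get_state()['tcp_pos']))
for k in (-120,-175,180,120,60): print('pin',k,proj(pinpose(k,.1)[0]))
for k in (90,35,30,-30): print('nest',k,proj(pinpose(k,.105,.098)[0]))
save(p,'s7'); img=cv2.imread('pics/s7.png')
u=proj(r.get_state()['tcp_pos']); cv2.circle(img,tuple(int(v) for v in u),3,(0,0,255),1)
q=r.camera('scene'); save(q,'c8'); c=cv2.imread('pics/c8.png')
cv2.imwrite('pics/v7.png',np.hstack([cv2.resize(img[60:260,220:420],(400,400)),cv2.resize(c[120:270,200:350],(400,400))]))
E
```

```text
tcp [344.9004 195.4798]
pin -120 [347.1658 173.7726]
pin -175 [345.0364 192.8176]
pin 180 [342.9285 194.3829]
pin 120 [301.2449 202.2225]
pin 60 [269.1477 187.0911]
nest 90 [283.8692 193.1411]
nest 35 [272.8804 176.7087]
nest 30 [273.5759 175.1844]
nest -30 [297.9342 162.7323]
```

View pics/v7.png

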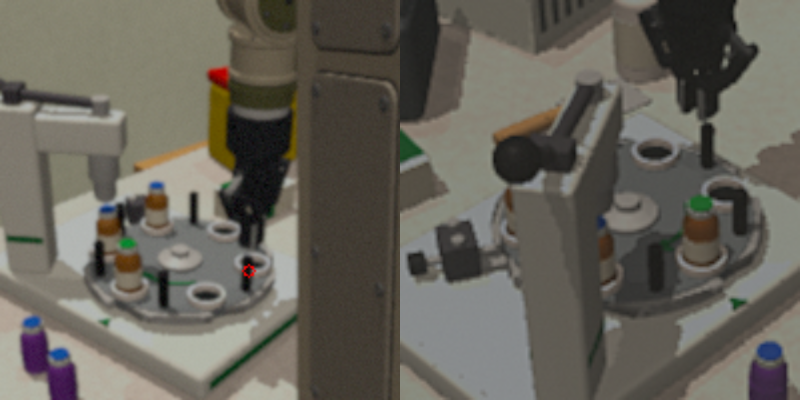

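The fingers passed over the pins: in the side view the fingertips appear some 30 mm above where the TCP projects. I'll measure this with the wrist depth.

```bash
python3 - <<'E'
from h import *
r.grip(.3); P,q=pinpose(-180,.092); r.move_l(P,q,vel=.1)
st=r.get_state(); w=r.camera('wrist'); D=w['depth']; K=w['K']; print(st['t'],st['tcp_pos'],st['grip_width'])
v,u=np.mgrid[0:400,0:640]; d=D.ravel()
X=np.c_[(u.ravel()-K[0,2])/K[0,0]*d,-(v.ravel()-K[1,2])/K[1,1]*d,-d,np.ones(d.size)]
T=(w['hand_eye']@X.T).T[:,:3]; T=T[d>0]
m=(abs(T[:,0])<.02)&(abs(T[:,1])<.05)
h,e=np.histogram(T[m,2],np.arange(-.09,.04,.005)); print(list(zip(np.round(e,3),h)))
for s in (-1,1):
    k=m&(T[:,1]*s>0.004)&(T[:,2]<-.02)&(T[:,2]>-.08); Q=T[k]; 
    print(s,len(Q),'zmax',np.percentile(Q[:,2],[50,90,98,100]),'inner y',np.percentile(abs(Q[:,1]),[0,2,10,50]),'x',np.percentile(Q[:,0],[2,50,98]))
print(w['hand_eye'])
# pin top in tool frame
k=m&(abs(T[:,1])<.012)&(T[:,2]>-.04); print('pin?',np.median(T[k],0),np.percentile(T[k][:,2],[1,5,20,50,80]))
save(w,'w9'); s=r.camera('side'); save(s,'s9')
cv2.imwrite('pics/v9.png',np.hstack([cv2.resize(cv2.imread('pics/s9.png')[120:250,280:410],(400,400)),cv2.resize(cv2.imread('pics/w9.png')[100:400,170:470],(400,400))]))
E
```

```text
31.15 [ 0.4737 -0.1282  0.092 ] 0.29872951494242606
[(np.float64(-0.09), np.int64(1599)), (np.float64(-0.085), np.int64(1091)), (np.float64(-0.08), np.int64(698)), (np.float64(-0.075), np.int64(462)), (np.float64(-0.07), np.int64(513)), (np.float64(-0.065), np.int64(455)), (np.float64(-0.06), np.int64(415)), (np.float64(-0.055), np.int64(399)), (np.float64(-0.05), np.int64(320)), (np.float64(-0.045), np.int64(159)), (np.float64(-0.04), np.int64(26)), (np.float64(-0.035), np.int64(0)), (np.float64(-0.03), np.int64(396)), (np.float64(-0.025), np.int64(118)), (np.float64(-0.02), np.int64(87)), (np.float64(-0.015), np.int64(72)), (np.float64(-0.01), np.int64(73)), (np.float64(-0.005), np.int64(70)), (np.float64(0.0), np.int64(57)), (np.float64(0.005), np.int64(60)), (np.float64(0.01), np.int64(700)), (np.float64(0.015), np.int64(303)), (np.float64(0.02), np.int64(5270)), (np.float64(0.025), np.int64(318)), (np.float64(0.03), np.int64(175))]
-1 1824 zmax [-0.0636 -0.0446 -0.0259 -0.0204] inner y [0.0041 0.0047 0.0134 0.0157] x [-0.0109  0.0059  0.0106]
1 1792 zmax [-0.0637 -0.0457 -0.0259 -0.0204] inner y [0.004  0.0047 0.0122 0.0145] x [-0.0108  0.0059  0.0105]
[[-0.      0.9462  0.3235  0.082 ]
 [ 1.      0.0005 -0.0013 -0.0006]
 [-0.0014  0.3235 -0.9462 -0.1803]
 [ 0.      0.      0.      1.    ]]
pin? [ 0.0065 -0.0002  0.022 ] [-0.0281 -0.0274 -0.0235  0.022   0.0236]
```

View pics/v9.png

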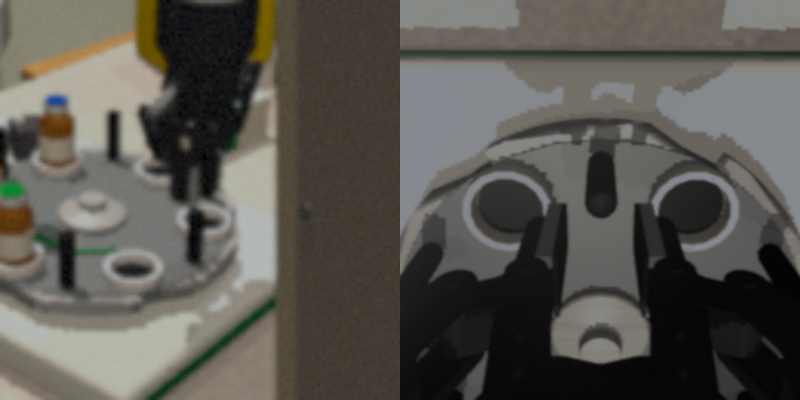

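Depth confirms it: the pads end about 38 mm short of the TCP (the vial was gripped by its cap). The pin at 180° is centred between the fingers, so I'll descend further and push that one.

```bash
cat >> h.py <<'E'
ZP=.062
E
python3 - <<'E'
from h import *
for z in (.08,.07,ZP):
    P,q=pinpose(-180,z); r.move_l(P,vel=.06); s=r.get_state()
    if abs(s['wrist_force'][2])>6: print('contact',s); r.move_l(pinpose(-180,.092)[0]); raise SystemExit
f0=F(6); np.save('f0.npy',f0); print('f0',f0,r.get_state()['t'])
for k in [2,4,6,8,11,14,17,20,24,28,32,36,40,44,48,52,55,57]:
    P,q=pinpose(-180-k,ZP); r.move_l(P,q,vel=.06)
    f=F(2,.01)-f0; t,ra=tang(-180-k); print(k,'%.1f %.1f %.1f'%(f@t,f@ra,f[2]),end=' | ')
    if abs(f@t)>14 or abs(f@ra)>14: print('STOP');break
print(r.get_state()['t'])
st=r.get_state();w=r.camera('wrist');save(w,'w10');s=r.camera('side');save(s,'s10')
cv2.imwrite('pics/v10.png',np.hstack([cv2.resize(cv2.imread('pics/s10.png')[120:250,240:370],(400,400)),cv2.resize(cv2.imread('pics/w10.png')[100:400,170:470],(400,400))]))
E
```

```text
f0 [-0.1122  0.2145 -0.0814] 32.25
2 0.1 0.7 0.3 | 4 0.2 0.7 -0.3 | 6 -0.3 0.3 -0.6 | 8 0.3 0.2 0.3 | 11 0.2 -0.6 -0.4 | 14 1.1 -0.3 -0.1 | 17 3.1 0.1 -0.1 | 20 0.3 -0.0 -0.1 | 24 0.3 0.1 -0.6 | 28 -0.3 -0.4 0.4 | 32 0.2 0.1 -0.4 | 36 0.1 -0.1 -0.1 | 40 0.8 -0.2 0.5 | 44 0.3 -0.4 0.8 | 48 -0.0 -0.2 -0.3 | 52 0.1 0.1 0.4 | 55 0.1 -1.3 0.3 | 57 0.2 -0.5 0.2 | 37.25
```

View pics/v10.png

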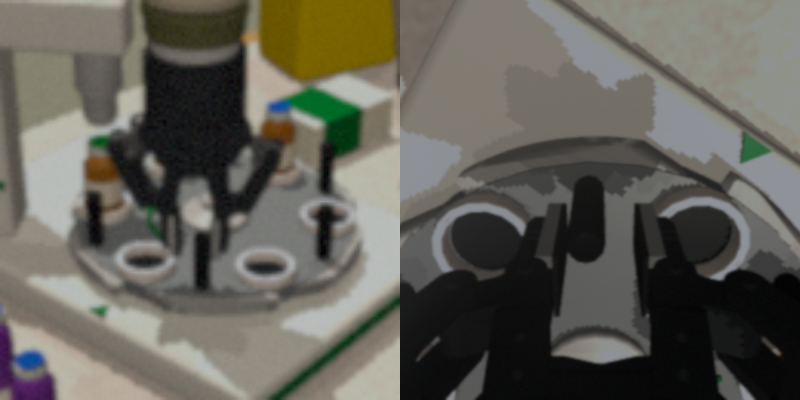

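Dial has turned about 54°, and the vial rides upright. Continue past the click, then draw back under force control.

```bash
python3 - <<'E'
from h import *
f0=np.load('f0.npy')
for k in [58,59,60,61,62,63,64,65]:
    P,q=pinpose(-180-k,ZP); r.move_l(P,q,vel=.03)
    f=F(3,.01)-f0; t,ra=tang(-180-k); print(k,'%.1f %.1f'%(f@t,f@ra),end=' | ')
    if f@t>12: break
P,q=pinpose(-180-63,ZP); r.move_l(P,q,vel=.04); f0=F(8); np.save('f0.npy',f0); print('\nf0',f0,'t',r.get_state()['t'])
for k in [61,60,59,58.5,58,57.5,57,56.5,56,55.5,55,54.5,54,53.5,53,52.5,52,51.5,51,50.5,50]:
    P,q=pinpose(-180-k,ZP); r.move_l(P,q,vel=.02)
    f=F(3,.01)-f0; t,ra=tang(-180-k); print(k,'%.1f %.1f'%(f@t,f@ra),end=' | ')
    if f@t<-3.5: break
s=r.get_state(); print('t',s['t'],s['tcp_pos'],P)
f=F(10)-f0; print(f@t,f@ra)
E
```

```text
58 -0.4 -0.2 | 59 -0.0 -0.6 | 60 0.1 -0.8 | 61 0.2 0.3 | 62 1.6 -0.5 | 63 0.9 -1.0 | 64 0.3 -1.3 | 65 0.5 -0.6 | 
f0 [ 0.028   0.2708 -0.0092] t 39.8667
61 -0.0 0.3 | 60 -0.1 -0.3 | 59 -0.2 -0.2 | 58.5 -1.2 -0.3 | 58 -1.6 -0.5 | 57.5 -0.5 0.1 | 57 -1.3 0.2 | 56.5 -1.5 0.4 | 56 -1.4 0.1 | 55.5 -0.5 -0.6 | 55 -1.3 0.6 | 54.5 -1.5 0.2 | 54 -3.8 0.8 | t 43.5333 [ 0.5122 -0.0357  0.062 ] [0.5118148361007565, -0.03598015619316308, 0.062]
-4.309375501842561 0.6292821542843248
```

Wall felt at ~57.5° of turn. Now load gently to ~13.5 N of push.

```bash
python3 - <<'E'
from h import *
f0=np.load('f0.npy'); k=54.; 
for i in range(30):
    t,ra=tang(-180-k); f=(F(5,.01)-f0)@t; print('%.2f %.1f'%(k,f),end=' | ')
    if f<-12.3: break
    k-=.1 if f>-9 else .05
    P,q=pinpose(-180-k,ZP); r.move_l(P,q,vel=.02)
L=[]
for _ in range(5): L.append((F(8,.01)-f0)@t)
print('\nhold',np.round(L,1),r.get_state()['t'])
# slowly unload, clear the pin, lift away
P,q=pinpose(-180-k-1.7-.3,ZP); r.move_l(P,q,vel=.01)
k2=k+3.2; P,q=pinpose(-180-k2,ZP); r.move_l(P,q,vel=.02); print('free f',F(5)-f0)
r.move_l([P[0],P[1],.16],vel=.12); print(r.get_state()['t'])
s=r.camera('side');save(s,'s11');w=r.camera('wrist');save(w,'w11')
st=r.get_state(); np.savez('w11.npz',K=w['K'],he=w['hand_eye'],pos=st['tcp_pos'],rot=st['tcp_rot'])
cv2.imwrite('pics/v11.png',np.hstack([cv2.resize(cv2.imread('pics/s11.png')[120:250,240:370],(400,400)),cv2.resize(cv2.imread('pics/w11.png')[100:400,170:470],(400,400))]))
E
```

```text
54.00 -4.7 | 53.90 -5.3 | 53.80 -6.0 | 53.70 -6.6 | 53.60 -6.7 | 53.50 -7.4 | 53.40 -8.5 | 53.30 -8.4 | 53.20 -8.7 | 53.10 -9.3 | 53.05 -10.1 | 53.00 -10.0 | 52.95 -10.9 | 52.90 -10.6 | 52.85 -11.1 | 52.80 -10.9 | 52.75 -11.5 | 52.70 -11.8 | 52.65 -12.3 | 52.60 -12.2 | 52.55 -12.4 | 
hold [-12.8 -12.6 -12.5 -12.5 -12.6] 49.825
free f [ 0.0586  0.1391 -0.2721]
51.6333
```

View pics/v11.png

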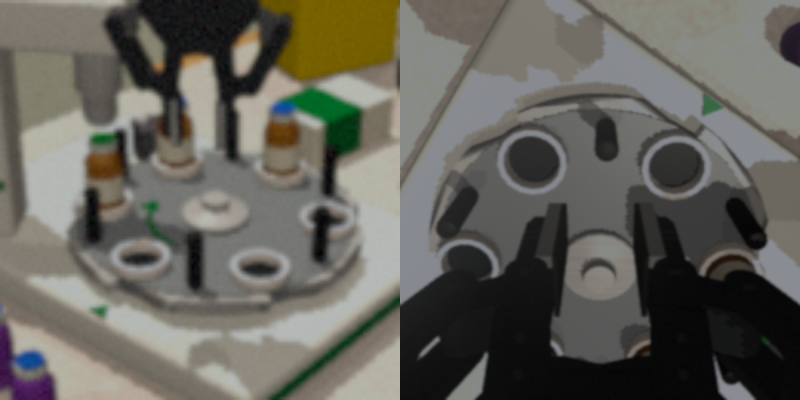

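```bash
sed -i 's/np.arange(6,20,.25)/np.arange(10,27,.25)/' h.py; python3 - <<'E'
from h import *
d=np.load('w11.npz'); p=dict(image=cv2.cvtColor(cv2.imread('pics/w11.png'),cv2.COLOR_BGR2RGB),K=d['K'],hand_eye=d['he']); st=dict(tcp_pos=d['pos'],tcp_rot=d['rot'])
P=nests(p,st,[(268,221),(377,225)])
a=np.degrees(np.arctan2(*(P-C).T[::-1]))-YAW; print(a,np.linalg.norm(P-C,axis=1),'turn mod 60:',(-a+90)%60)
s=r.get_state(); print(s['t'],s['wrist_force'],s['tcp_pos'])
E
```

```text
nest [268.4356 221.3525] [38.2 41.9] 48 [ 0.4928 -0.0814]
nest [376.9454 225.6262] [37.9 41.3] 48 [ 0.5729 -0.0223]
[152.572   91.5673] [0.0983 0.0978] turn mod 60: [57.428  58.4327]
51.7333 [-0.2272  0.3038 -0.3148] [ 0.5137 -0.0337  0.159 ]
```

```bash
python3 - <<'E'
from h import *
print(r.hand_in(), r.get_state()['t'])
E
```

```text
the job is handed in; nothing more can be done
the job is handed in; nothing more can be done
```

I loaded the vial, turned the dial one station and drew it back onto the pawl, then handed the job in at about 52 s. `hand_in()` gives no verdict, so I only have my own checks.

- **Vial:** I lowered it into the loading nest until it touched the floor, at the height I had calculated, and then let go. It stood upright in every later picture.
- **Indexing:** I pushed the hand pin at 180° from the press's +x, not `turn_pin`. The pawl was felt as a wall at about 57.5° of turn. A nest fit after letting go gave 57.4° and 58.4°, which puts the nest roughly 1–2 mm from the head's axis.
- **Pawl load:** I held the pin for about half a second at 12.6 N. By the given relation that is about 9 N on the pawl, inside the 5 to 15 N window but a little under your 10 N.
- **At the end:** The gripper was clear of the dial, with only noise on the wrist force. Both finished vials stood upright in their nests. I did not measure the bench items again.

**What disagreed:**
- **Finger length:** The fingers end about 38 mm short of the stated TCP. Because of this the vial was held by its cap, and my first sweep passed over the pins without touching anything. I measured the gap with the wrist depth image and lowered the gripper to match.
- **The click:** It did not show as a clear force change at the stops between steps. I inferred it from the wall felt when drawing back.

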